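# Clamp the well block in the viewing stand

## Task

Clamp the well block in the viewing stand: lift the black release bar and hold it up while you slide the clamp carriage towards the end stop, so that its sprung rubber pad pushes the block square against the stop and is itself pressed in part of the way (clearly sprung in, but never bottomed out). Then let go of the bar so that its pawl really drops into a notch and locks the carriage there; if it is left standing on a tooth, nudge the carriage a little further until it falls in. Do not disturb the lamp, the wash bottle or the marker.

Things in the scene. Friction and masses are not known exactly. Their poses are not given: they have to be found in the camera images.
- stand: Fixed aluminium base plate, 170 x 370 x 12 mm (x, y, z); origin: centre of its underside, on the bench; yaw varies. The clamp carriage slides along the stand's own +y, towards the end stop. The axes of all points below are those of the stand.
- stop_face (a point): Fixed end stop at the stand's +y end: dark steel upright, 120 mm wide in x, top 52 mm above the bench. Point: middle of its face towards the carriage, at x 0, y +150 mm, z 32 mm of the stand.
- strip (a point): Nominal place of the first tooth's crest, on the steel strip lying along y at x = +57 mm of the stand. Ten square teeth, 3.5 mm thick, pitch 10 mm towards +y, gaps 6.5 mm, crests 44 mm above the bench; plain parking stretch before them. The real strip is fixed up to 5 mm to either side (y) of this point, unmeasured: find the notches by feel or sight. Teeth cover every clamping place.
- carriage_top (a point): Grey carriage, 90 x 60 mm (x, y). Point: centre of its top, 52 mm above the bench; two bushes rise to 64 mm. Slides along the stand's y with 3 N friction. If let go with the pawl on a tooth (friction 0.7 there) it stays there, not latched.
- bar_grip (a point): Centre of the black release bar's grip, above the carriage's centre: 80 mm long in x, 12 mm in y, 14 mm high, clear below and beside. 100 mm above the bench when down (parked or in a notch), 108 with the pawl on a tooth, 114 at its top stop. A spring and its weight pull it down with 7 (down) to 9 N (up). A finger pressing it sideways can keep it from falling: ease off.
- pawl_tip (a point): Middle of the lower end of the steel pawl that the bar carries beside the carriage, over the strip: square, 14 x 4 mm (x, y), 64 mm below the bar's centre. It goes 8 mm deep into a notch (then 36 mm above the bench). Same y as the bar.
- pad_face (a point): Centre of the face of the sprung rubber pad (56 mm wide in x, 26 mm high) at the carriage's front, 36 mm above the bench; 60 mm ahead (+y of the stand) of the bar's centre when fully out, less what the pad is pressed in.
- pad (a joint): How far the pad is pressed into the carriage, m: 0 fully out, 0.020 bottomed out; spring 0.5 N per mm. Merely pushing the block over the plate already presses it in by 1 to 5 mm before the block has reached the stop.
- block: Loose pale plastic well block, 76 x 100 x 38 mm (x, y, z), 0.17 to 0.35 kg, standing on the base plate (its underside 12 mm above the bench) between pad and stop, a little askew and 7 to 40 mm short of the stop; origin: centre of its underside, axes along its sides, y roughly along the stand's y.
- lamp: Bystander: hand lamp lying beyond the stand, grey box about 76 x 254 x 60 mm with a black loop handle to 92 mm; origin: centre of its underside. Leave alone.
- wash_bottle: Bystander: white bottle, 60 mm across, 150 mm high, to the right; origin: centre of its underside. Leave alone.
- marker: Bystander: marker pen 135 x 16 x 18 mm lying to the left; origin on its underside 47 mm from its blunt end. Leave alone.
Mind the look-alikes: they are no part of the job. Leave any blue look-alike of the block alone.

How it is judged:
On the way, in this order (a step that is already met when the one before it is completed fails the run):
1. the release bar is lifted clear of the teeth (z of bar_grip in the frame of stand above 0.1085 m), for 0.2 s.
2. the carriage has been slid up so that the pad presses the block against the end stop (value of joint pad above 0.003 m and y of block in the frame of stand above 0.096 m), for 0.2 s.
At the end, for the whole second after the job is handed in: The bar is down with its pawl in a notch (grip centre less than 103 mm above the bench), the pad is pressed in by 2 to 18.5 mm, and the block lies at rest flat on the plate, against the end stop (within 3 mm) and square to it (within 0.05 rad) (z of bar_grip in the frame of stand below 0.103 m and value of joint pad between 0.002 and 0.0185 m and y of block in the frame of stand above 0.097 m and z of block in the frame of stand below 0.016 m and angle between the y axis of block and the y axis of stand, either way round below 0.05 rad and linear speed of block below 0.01 m/s); the robot touches nothing.
It fails at once if the pad is bottomed out (pressed in more than 19 mm), which would crush the block (value of joint pad above 0.019 m).
It fails at once if a bystander (lamp, wash bottle, marker) is moved more than 20 mm (distance of any of lamp, wash_bottle, marker from where it was at the start of the episode above 0.02 m).
It also fails if it takes over 54 s, if anything falls off the work surface, if the arm or the gripper's body presses on something with over 40 N, if the wrist force passes 120 N, or if a joint passes its speed limit or range.

## Robot

A 6-joint arm with a two-finger parallel gripper is mounted at the origin on the work surface. World frame = base frame: x ahead of the robot, y to its left, z up, the work surface at z = 0. Lengths are in m, angles in rad, forces in N, time in s.
With the tool pointing down it reaches from about 0.3 to 0.875 m from the base axis. Payload 6.4 kg.
Tool frame: the origin (TCP) lies midway between the tips of the shut fingers; the grasp point (between the pads) lies 19 mm behind it; z points along the fingers, y is the line along which they close (so a half turn about z gives the same grasp; the last joint's range is limited). The gripper opens to 85 mm and grips with 20 to 120 N. Pads are 22 mm wide; open, the fingers measure 114 mm over their backs; the gripper's body (76 mm by 85 mm) begins 54 mm behind the grasp point. The pads swing forward as they close: fully open they stand 13 mm farther back than shut.
Start: joints at [-1.491, 0.181, 1.607, -0, 1.354, -0.206], TCP at [0.162, -0.552, 0.231] pointing down, gripper open.
Joint ranges: [-2.99, 2.99], [-0.89, 2.07], [0.3, 2.58], [-1.14, 4.28], [0, 2.63], [-3.12, 3.12]. Speed limits (rad/s): [2.57, 2.57, 3.01, 3.14, 3.14, 3.14].

## Interface

Orientations are given as a unit quaternion [w, x, y, z].
In Python, from bench import ctrl gives the robot as it stands. The module is installed in compiled form; this text tells all that it offers.
- The arm moves only by the tool move_arm, never from a script. Its argument "plan" is one flat list of numbers, 6 for each row, row after row: the shift along the world's x, y, z in units of 50 mm (1.0 is 50 mm), then the turn, a rotation vector about the world's x, y, z in rad. A call has 1 to 10 rows; each row is the pose to reach, as a shift and turn from the pose commanded when the call began; what a row does not reach only later rows make up. A row lasts 1/8 s, in which the tool goes at most 62.5 mm and 10.7 degrees, less where a joint would pass 70% of its speed; a pose out of reach is approached as far as the arm can. A call with a gripper value outside its range is refused whole. "grip" is the finger opening in mm, from 0 to 85.4, set as the call begins (left out, the last holds). The fingers move at their own pace and stop on an object; the grip force is fixed at half the most. Time passes only in rows, so rows that repeat a pose let the fingers close. It gives the time, the measured TCP pose, the force, the opening and the grip force at its end, in the units of the state.
- ctrl.get_obs(): the state, without advancing time (a new reading comes with each control period).
- ctrl.camera(name): name is "scene" or "top" or "wrist"; returns a dict with "pixels" (420x560x3 uint8, red, green, blue), "fx", "fy", "cx", "cy" (pixels), "dist_coeffs" ([k1, k2, p1, p2, k3] as OpenCV has them; the pictures are not rectified), "origin" and "attitude" of the camera in the world. Camera axes: x right, y down, z forward; pixel columns grow to the right and rows downward; lengths in m; the calibration is good to about 2 mm. A picture is of the moment at which its call begins. There is no depth.
- ctrl.hand_in(): hands the job in; it is judged then, once.
The state is a dict: "time_s": time; "q": joint angles; "dq": joint speeds; "joint_efforts": joint torques, N m; "eef_pos": TCP position; "eef_rot": TCP orientation; "wrist_force": force on the tool from outside, world axes, zero at the start; "torque": the same for the moment, N m; "opening": opening from 0.0 (shut) to 1.0 (fully open); "grasp_force": force on a finger pad.
Only numpy, scipy, OpenCV 4.12 (cv2) and the standard library are available. Lean on these libraries where they do the work, as an engineer would, in place of code of your own. Each camera call takes 0.05 s, during which the arm holds its last target. There are 200 camera calls.

## Working session

There is one attempt and no reset: what is moved stays moved. The work goes in short steps, Python scripts to look and compute and a tool call to move; the robot and the scene stay as the last step left them, time stands still between calls to the robot, and variables do not carry over. Pictures are saved under pics/ and viewed, at most 10 in all, crops included, and the job is handed in when it is done.

Besides the shell and the picture viewer there is one more tool, called as name(argument=value, ...), one argument or row to a line, values as JSON. move_arm: Moves the arm, as the interface text tells. Its arguments: {"type":"object","properties":{"plan":{"type":"array"},"grip":{"type":"number"}},"required":["plan"]}

```bash
mkdir -p pics; cat > h.py <<'E'
import numpy as np, cv2
from bench import ctrl
from scipy.spatial.transform import Rotation as R
def snap(n,f=None):
    c=ctrl.camera(n)
    if f: cv2.imwrite(f,c["pixels"][:,:,::-1])
    return c
def rot(c):
    a=np.array(c["attitude"],float)
    return a if a.shape==(3,3) else R.from_quat(a[[1,2,3,0]]).as_matrix()
def K(c): return np.array([[c["fx"],0,c["cx"]],[0,c["fy"],c["cy"]],[0,0,1.]])
def ray(c,uv,z):
    p=cv2.undistortPoints(np.array(uv,float).reshape(-1,1,2),K(c),np.array(c["dist_coeffs"],float)).reshape(-1,2)
    d=np.c_[p,np.ones(len(p))]@rot(c).T; o=np.array(c["origin"])
    return o+d*((z-o[2])/d[:,2])[:,None]
def proj(c,P):
    M=rot(c).T; return cv2.projectPoints(np.array(P,float).reshape(-1,3),cv2.Rodrigues(M)[0],-M@np.array(c["origin"]),K(c),np.array(c["dist_coeffs"],float))[0].reshape(-1,2)
E
python3 - <<'E'
from h import *
for n in("top","scene"):
    c=snap(n,f"pics/{n}0.png"); print(n,c["origin"],c["attitude"],c["fx"])
print(ctrl.get_obs())
E
```

```text
top [0.44887874 0.01172564 0.9964485 ] [ 0.06427565 -0.69817615  0.70978936 -0.06795416] 382.22975247439786
scene [1.09877447 0.6156298  0.82334496] [-0.12045726  0.30788463  0.86886497 -0.36847084] 418.5404428789958
{'time_s': 0.1, 'q': array([-1.49129115e+00,  1.81474068e-01,  1.60790261e+00, -8.67473093e-06,
        1.35382066e+00, -2.06319670e-01]), 'dq': array([-1.56000975e-04, -1.17851157e-03, -2.41761148e-03,  2.51195478e-04,
       -4.07092988e-04,  8.46136636e-05]), 'joint_efforts': array([-1.34210757e-05, -4.45878696e+01, -3.52236879e+01, -3.33000789e-04,
        4.12685709e-03, -1.30197046e-05]), 'eef_pos': array([ 0.16208327, -0.55116057,  0.23047275]), 'eef_rot': array([-8.00996126e-04,  9.89804936e-01,  1.42427331e-01,  4.66136881e-05]), 'wrist_force': array([-0.12404677,  0.25982944, -1.10686575]), 'torque': array([ 0.02154544, -0.01312822,  0.01281663]), 'grasp_force': 0.0, 'opening': 1.0035026442009372}
```

View pics/top0.png

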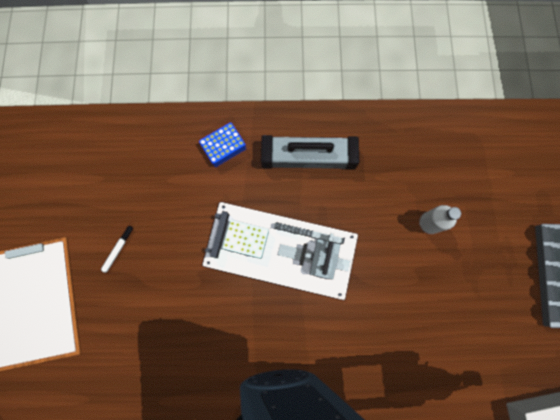

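View pics/scene0.png

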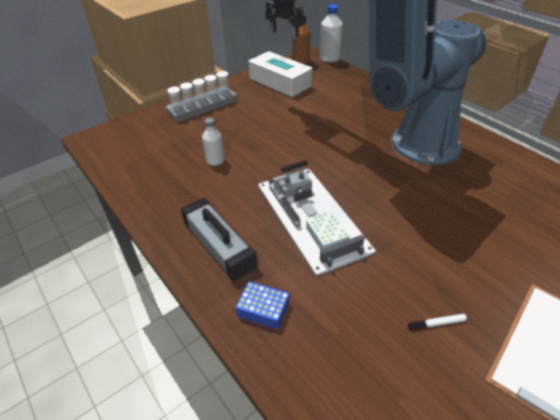

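The top view shows the white plate with corners near (220,203), (357,236), (345,298) and (204,265). The stop is at its left end (world +y), the strip on the far side, and the carriage with its bar near (322,257). In the scene view the carriage is near (292,185) and the stop near (345,248).

```bash
cat >> h.py <<'E'
def plate(c):
    im=c["pixels"]; hsv=cv2.cvtColor(im,cv2.COLOR_RGB2HSV)
    m=((hsv[...,1]<60)&(hsv[...,2]>150)).astype(np.uint8)
    m[:190]=0; m[310:]=0; m[:,:190]=0; m[:,370:]=0
    m=cv2.morphologyEx(m,cv2.MORPH_CLOSE,np.ones((3,3)))
    p=np.argwhere(m)[:,::-1]
    h=cv2.convexHull(p.astype(np.int32)).reshape(-1,2)
    W=ray(c,h,0.012)[:,:2]
    return cv2.minAreaRect((W*1000).astype(np.float32)),m
E
python3 - <<'E'
from h import *
c=snap("top")
r,m=plate(c);print(r); b=cv2.boxPoints(r);print(b)
im=c["pixels"].copy()[:,:,::-1]
up=cv2.resize(im[190:310,190:370],None,fx=4.4,fy=4.4,interpolation=cv2.INTER_CUBIC)
cv2.imwrite("pics/top1.png",up)
s=snap("scene");cv2.imwrite("pics/sc1.png",cv2.resize(s["pixels"][150:280,240:390,::-1],None,fx=4.5,fy=4.5,interpolation=cv2.INTER_CUBIC))
E
```

```text
((527.9712524414062, 15.339767456054688), (372.0830383300781, 172.91500854492188), 75.6893081665039)
[[ 398.21085 -143.55826]
 [ 565.76025 -186.29938]
 [ 657.7317   174.2378 ]
 [ 490.18225  216.97891]]
```

View pics/top1.png

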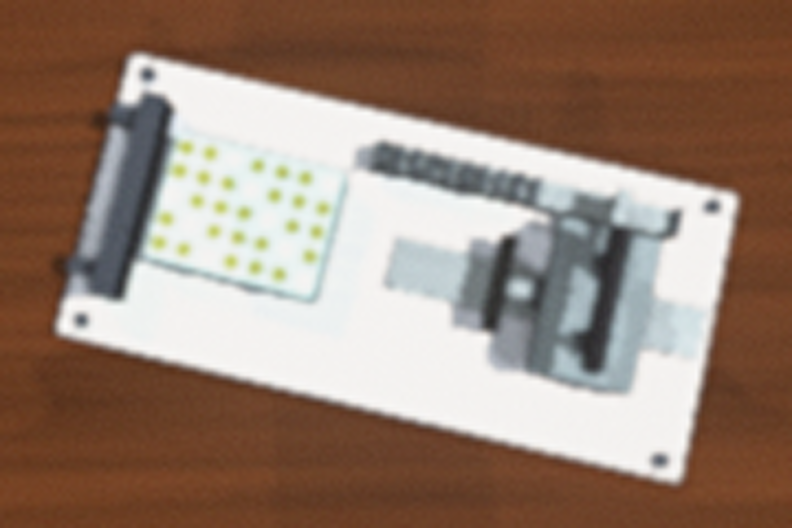

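View pics/sc1.png

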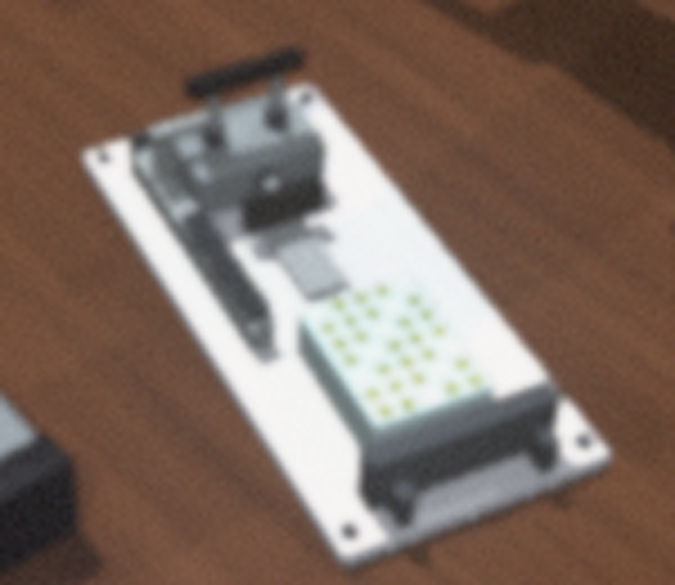

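The enlarged views show the bar from about (622,228) to (597,368) in the top crop and (190,85)–(300,55) in the scene crop. The teeth span crop x 370–540, with the block close to the stop.

```bash
cat >> h.py <<'E'
C=np.array([.5280,.0153]); th=np.radians(75.69)-np.pi/2
ex=np.array([np.cos(th),np.sin(th)]); ey=np.array([-np.sin(th),np.cos(th)])
def st(P): P=np.atleast_2d(P)[:,:2]-C; return np.c_[P@ex,P@ey]*1000
def wo(x,y): return C+ex*x/1000+ey*y/1000
E
python3 - <<'E'
from h import *
t=snap("top");s=snap("scene")
print(ex,ey,th)
tp=np.array([[622,228],[597,368],[610,298]])/4.4+[190,190]
print("bar top",st(ray(t,tp,.105)))
sp=np.array([[190,85],[300,55],[246,72]])/4.5+[240,150]
print("bar scene",st(ray(s,sp,.100)))
def tr(a,b): 
    z=np.linspace(.05,.15,201); d=[np.linalg.norm(ray(t,a,q)-ray(s,b,q)) for q in z]; i=np.argmin(d); return z[i],d[i],st((ray(t,a,z[i])+ray(s,b,z[i]))/2)
print(tr(tp[2],sp[2]))
q=lambda l,z:st(ray(t,np.array(l)/4.4+[190,190],z)).round(1)
print("block",q([[170,128],[348,170],[316,300],[148,258]],.05))
print("teeth ends",q([[375,158],[540,190]],.044))
print("stop edge",q([[172,105],[122,298]],.052))
print("pad",q([[505,235],[485,328]],.045))
print("corners",q([[135,55],[738,193],[683,482],[57,333]],.012))
print("bottle,marker,lamp",ray(t,[[432,225],[117,250],[310,152]],.05))
E
```

```text
[ 0.96897261 -0.24716813] [0.24716813 0.96897261] -0.24975661596038856
bar top [[ 3.76546087e+01 -1.13732978e+02]
 [-3.71865498e+01 -1.16347033e+02]
 [ 2.11771908e-02 -1.15299311e+02]]
bar scene [[  34.9550767  -112.00180836]
 [ -39.66578563 -109.69415539]
 [  -1.72236532 -108.77896983]]
(np.float64(0.096), np.float64(0.00554657766264313), array([[  -1.59161981, -114.80417014]]))
block [[ 40.9 143.3]
 [ 41.   38.8]
 [-34.4  38.8]
 [-33.5 136.3]]
teeth ends [[ 52.   25.9]
 [ 55.8 -69.9]]
stop edge [[ 53.8 145.2]
 [-58.5 144.4]]
pad [[ 26.1 -56.1]
 [-27.4 -56.8]]
corners [[  83.4  181.7]
 [  85.5 -185.5]
 [ -84.8 -187.7]
 [ -86.1  182.9]]
bottle,marker,lamp [[ 0.57957065 -0.36681593  0.05      ]
 [ 0.5297162   0.42090979  0.05      ]
 [ 0.77597037 -0.06525085  0.05      ]]
```

move_arm(
  plan=[0.68,0.91,0,0,0,-0.05,1.35,1.82,0,0,0,-0.11,2.03,2.74,0,0,0,-0.16,2.7,3.65,0,0,0,-0.21,3.38,4.56,0,0,0,-0.27,4.05,5.47,0,0,0,-0.32,4.73,6.38,0,0,0,-0.37,5.4,7.3,0,0,0,-0.43,6.08,8.21,0,0,0,-0.48,6.75,9.12,0,0,0,-0.536],
  grip=85,
)

```text
time_s: 1.55
eef_pos: [0.5006, -0.094, 0.2316]
eef_rot: [0.0, 0.992, -0.126, 0.0]
wrist_force: [0.8, -0.5, -0.9]
opening: 0.994
grasp_force: 0.0
```

```bash
python3 - <<'E'
from h import *
c=snap("wrist","pics/w0.png"); print(c["origin"],c["attitude"],ctrl.get_obs()["eef_pos"])
for x in(-40,0,40): print(proj(c,[*wo(x,-114.5),.107]))
E
```

```text
[ 0.5699064  -0.11208803  0.37377724] [-0.08650539 -0.60619006  0.78259204  0.11225027] [ 0.50331678 -0.08877076  0.23164347]
[[278.59255356 241.16735063]]
[[278.54398257 200.92264339]]
[[278.49014463 157.28288987]]
```

View pics/w0.png

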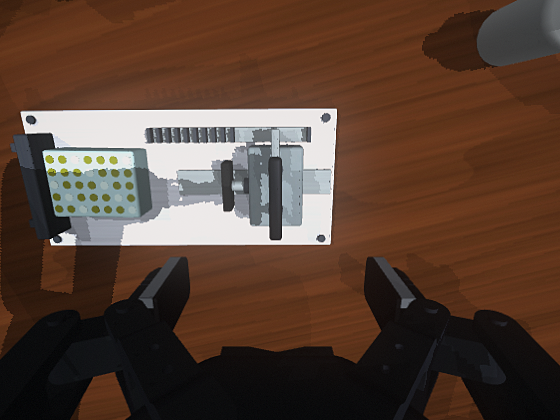

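The wrist view shows the bar at column 276, rows 157–240, the strip's teeth at row 135 from columns 147 to 233, the block at (95,182) and the stop at column 45. I'll measure the teeth here.

```bash
python3 - <<'E'
from h import *
c=snap("wrist"); g=cv2.cvtColor(c["pixels"],cv2.COLOR_RGB2GRAY)
print(ctrl.get_obs()["eef_pos"])
print(g[128:140:3,143:240].tolist())
q=lambda l,z:st(ray(c,l,z)).round(1)
print("plate corners",q([[22,110],[337,109],[333,245],[52,245]],.012))
print("bar L/R",q([[270,200],[282,200],[276,157],[276,240]],.107))
print("stop",q([[55,145],[68,230],[52,137]],.052))
print("block far/near",q([[43,150],[136,150],[138,216],[50,216]],.05))
print("pad",q([[222,185],[233,185]],.045))
up=cv2.resize(c["pixels"][100:260,10:345,::-1],None,fx=2.3,fy=2.3,interpolation=cv2.INTER_CUBIC); cv2.imwrite("pics/w1.png",up)
E
```

```text
[ 0.50166133 -0.09128768  0.23136351]
[[232, 232, 232, 232, 232, 232, 232, 233, 236, 237, 239, 241, 242, 244, 244, 241, 240, 238, 238, 241, 240, 241, 242, 241, 239, 235, 234, 235, 235, 238, 237, 239, 238, 236, 235, 234, 235, 234, 235, 235, 235, 234, 232, 232, 233, 198, 183, 182, 185, 183, 182, 179, 182, 184, 187, 180, 181, 182, 182, 178, 177, 180, 183, 176, 177, 180, 182, 179, 177, 175, 175, 175, 173, 184, 183, 180, 176, 176, 173, 171, 180, 182, 174, 174, 178, 175, 175, 170, 170, 180, 180, 180, 186, 178, 172, 171, 174], [232, 232, 232, 232, 232, 233, 236, 209, 143, 109, 84, 91, 86, 62, 57, 53, 127, 125, 96, 96, 93, 99, 77, 60, 51, 133, 194, 149, 94, 93, 98, 79, 62, 54, 136, 148, 125, 104, 94, 98, 82, 65, 52, 140, 189, 140, 107, 96, 97, 101, 69, 54, 105, 183, 123, 89, 92, 96, 101, 74, 57, 100, 186, 117, 109, 102, 95, 97, 81, 54, 113, 205, 131, 87, 103, 94, 95, 98, 57, 116, 113, 111, 107, 109, 96, 95, 98, 63, 100, 204, 151, 103, 112, 100, 94, 97, 72], [232, 233, 233, 232, 232, 234, 234, 238, 213, 139, 95, 93, 97, 79, 62, 57, 89, 165, 142, 91, 92, 98, 81, 64, 59, 100, 103, 96, 92, 93, 9
[... 345 characters left out ...]
90, 96, 83, 66, 61, 66, 142, 177, 130, 89, 97, 84, 68, 61, 65, 164, 138, 95, 95, 96, 95, 72, 61, 64, 167, 178, 121, 94, 95, 99, 74, 61, 64, 173, 147, 107, 96, 96, 100, 78, 64, 70, 132, 110, 103, 101, 97, 98, 84, 63, 69, 182, 196, 118, 101, 96, 98, 101, 65, 66, 193, 117, 100, 105, 96, 97, 100, 69, 47, 187, 172, 107, 102, 97, 97, 97, 76, 47, 191, 106, 99, 102, 101, 96, 97, 86]]
plate corners [[  86.2  191.1]
 [  85.3 -175.6]
 [ -83.7 -179.4]
 [ -84.1  191.4]]
bar L/R [[   2.4 -100.3]
 [   2.3 -111.4]
 [  41.7 -106. ]
 [ -37.3 -105.7]]
stop [[ 48.8 130.4]
 [-47.9 135.4]
 [ 57.2 132. ]]
block far/near [[ 43.4 146.2]
 [ 42.9  44.7]
 [-31.5  52.2]
 [-31.5 154.6]]
pad [[  3.4 -44.9]
 [  3.3 -57.3]]
```

View pics/w1.png

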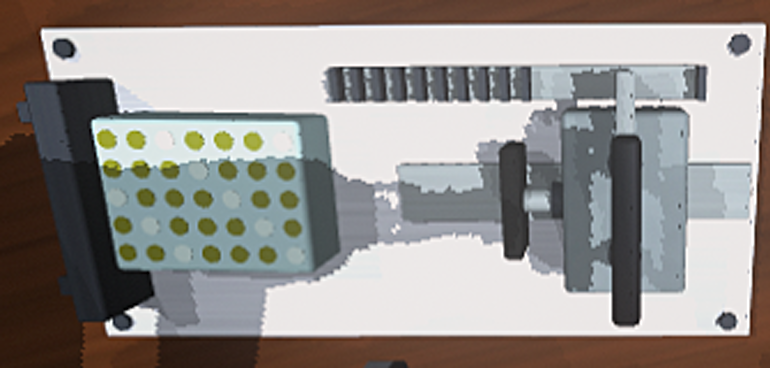

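move_arm(
  plan=[0,0.02,-0.8,0,0,0,0,0.04,-1.6,0,0,0,0,0.04,-2.4,0,0,0,0,0.04,-2.8,0,0,0,0,0.04,-3.0,0,0,0,0,0.04,-3.0,0,0,0,0,0.04,-3.0,0,0,0],
  grip=85,
)

```text
time_s: 2.52
eef_pos: [0.5004, -0.0942, 0.0824]
eef_rot: [0.0, 0.992, -0.125, 0.001]
wrist_force: [0.3, -0.4, 0.7]
opening: 0.997
grasp_force: 0.0
```

```bash
python3 - <<'E'
from h import *
o=ctrl.get_obs();print(o["eef_pos"],st(o["eef_pos"]),o["wrist_force"])
c=snap("wrist","pics/w2.png"); 
E
```

```text
[ 0.500409   -0.09417596  0.08239385] [[   0.32404952 -112.89882325]] [ 0.30160014 -0.44537999  0.67985973]
```

View pics/w2.png

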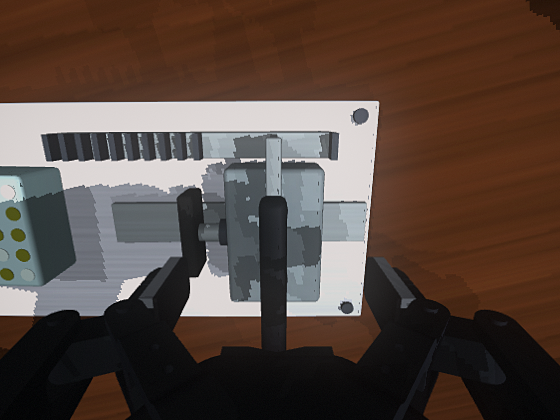

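The bar (column 273) stands between the open fingers (centre about column 277), so I can close on it.

move_arm(
  plan=[0,0,0,0,0,0,0,0,0,0,0,0,0,0,0,0,0,0,0,0,0,0,0,0,0,0,0,0,0,0,0,0,0,0,0,0,0,0,0,0,0,0],
  grip=4,
)

```text
time_s: 3.45
eef_pos: [0.4997, -0.0937, 0.0815]
eef_rot: [-0.0, 0.992, -0.125, 0.0]
wrist_force: [-1.9, 1.2, 4.6]
opening: 0.126
grasp_force: 59.0
```

```bash
python3 - <<'E'
from h import *
o=ctrl.get_obs();print(o["eef_pos"],st(o["eef_pos"]),o["wrist_force"],o["opening"],o["grasp_force"])
c=snap("wrist"); g=cv2.cvtColor(c["pixels"],cv2.COLOR_RGB2GRAY)
print(g[136:157:3,40:205].tolist())
q=lambda l,z:st(ray(c,l,z)).round(1)
print("plate edge",q([[379,110],[377,130],[350,310]],.012))
print("tooth area",q([[c_,146] for c_ in range(40,210,10)],.044))
E
```

```text
[ 0.49970572 -0.09366069  0.08149488] [[  -0.48477088 -112.57336656]] [-1.88569444  1.20153634  4.56389462] 0.12606495813728977 58.98248612880707
[[168, 61, 75, 78, 80, 81, 54, 44, 44, 47, 47, 47, 47, 49, 47, 47, 40, 86, 82, 81, 81, 81, 82, 42, 46, 49, 49, 50, 48, 48, 49, 49, 45, 58, 80, 84, 81, 83, 85, 71, 51, 51, 52, 52, 52, 51, 52, 50, 45, 104, 116, 91, 82, 83, 86, 88, 62, 52, 53, 54, 55, 54, 57, 55, 47, 60, 192, 127, 79, 85, 86, 87, 88, 69, 54, 57, 57, 58, 57, 57, 47, 80, 183, 163, 81, 83, 86, 87, 89, 86, 67, 57, 59, 60, 59, 58, 51, 92, 123, 83, 86, 88, 88, 90, 90, 91, 83, 66, 60, 62, 61, 59, 52, 85, 172, 204, 165, 106, 86, 89, 90, 90, 93, 84, 66, 62, 62, 62, 55, 94, 191, 152, 109, 114, 113, 97, 91, 93, 92, 93, 88, 69, 63, 63, 59, 65, 167, 180, 181, 114, 91, 99, 94, 93, 92, 93, 95, 89, 66, 63, 60, 46, 173, 178, 175], [216, 130, 66, 77, 79, 81, 66, 47, 44, 45, 47, 47, 48, 47, 48, 46, 45, 53, 85, 81, 80, 81, 82, 68, 45, 47, 50, 49, 50, 48, 49, 50, 47, 51, 69, 85, 82, 83, 84, 80, 61, 49, 52, 51, 52, 53, 52, 52, 49, 43, 109, 93, 82, 83, 84, 87, 79, 55, 54, 54, 54, 55, 55, 54, 52, 44,
[... 3479 characters left out ...]
55, 58, 56, 57, 57, 52, 63, 127, 184, 159, 79, 86, 87, 90, 90, 80, 56, 58, 60, 59, 60, 53, 74, 148, 160, 105, 88, 87, 89, 90, 90, 88, 68, 60, 62, 60, 60, 54, 86, 158, 179, 181, 127, 82, 87, 90, 92, 93, 82, 66, 61, 63, 59, 53, 91, 169, 147, 103, 97, 97, 91, 90, 92, 92, 94, 76, 63, 63, 61, 52, 124, 160, 105, 90, 93, 99, 94, 91, 92, 91, 93, 97, 68, 64, 60, 51, 137, 175]]
plate edge [[  77.3 -181.7]
 [  64.2 -181.5]
 [ -78.9 -172.7]]
tooth area [[ 56.6  28.2]
 [ 56.5  22.2]
 [ 56.5  16.1]
 [ 56.5  10.1]
 [ 56.4   4.1]
 [ 56.4  -2. ]
 [ 56.4  -7.9]
 [ 56.4 -13.9]
 [ 56.3 -19.9]
 [ 56.3 -25.9]
 [ 56.3 -31.8]
 [ 56.3 -37.8]
 [ 56.2 -43.7]
 [ 56.2 -49.7]
 [ 56.2 -55.6]
 [ 56.2 -61.5]
 [ 56.2 -67.5]]
```

move_arm(
  plan=[0,0,0.1,0,0,0,0,0,0.2,0,0,0,0,0,0.23,0,0,0,0,0,0.23,0,0,0,0,0,0.23,0,0,0,0,0,0.23,0,0,0],
)

```text
time_s: 4.25
eef_pos: [0.4995, -0.0936, 0.0926]
eef_rot: [-0.0, 0.992, -0.125, -0.0]
wrist_force: [3.5, -0.4, -8.6]
opening: 0.132
grasp_force: 58.4
```

move_arm(
  plan=[0.05,0.194,0,0,0,0,0.1,0.388,0,0,0,0,0.15,0.58,0,0,0,0,0.2,0.775,0,0,0,0,0.25,0.97,0,0,0,0,0.296,1.163,0,0,0,0,0.346,1.357,0,0,0,0,0.396,1.55,0,0,0,0,0.42,1.647,0,0,0,0,0.42,1.647,0,0,0,0],
)

```text
time_s: 5.5
eef_pos: [0.5207, -0.0102, 0.0927]
eef_rot: [-0.001, 0.992, -0.125, -0.0]
wrist_force: [1.7, 2.1, -8.6]
opening: 0.127
grasp_force: 58.7
```

```bash
python3 - <<'E'
from h import *
o=ctrl.get_obs();print(o["eef_pos"],st(o["eef_pos"]),o["wrist_force"],o["wrist_force"][:2]@ey,o["wrist_force"][:2]@ex)
c=snap("top"); cv2.imwrite("pics/t2.png",cv2.resize(c["pixels"][190:310,190:370,::-1],None,fx=4.4,fy=4.4,interpolation=cv2.INTER_CUBIC))
E
```

```text
[ 0.52067828 -0.01021258  0.09271331] [[ -0.78864963 -26.5306867 ]] [ 1.73053958  2.10709496 -8.64244957] 2.4694515397653496 1.1560387216252566
```

View pics/t2.png

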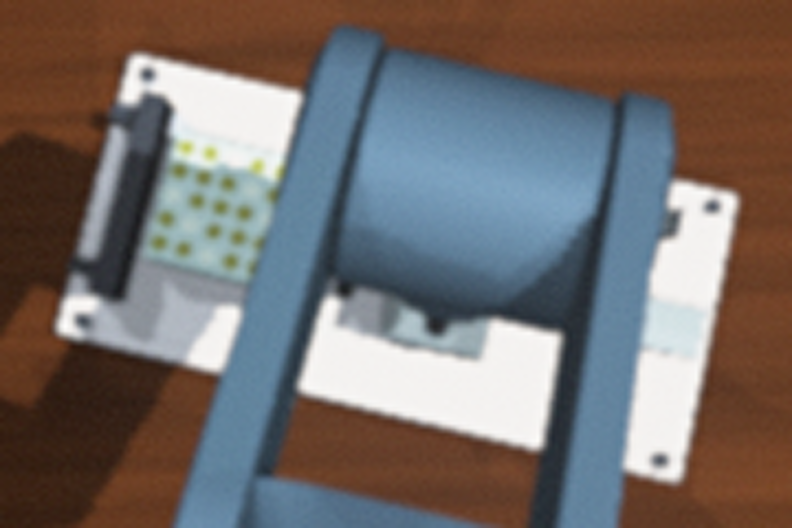

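The arm hides most of the carriage. The block is still where it was, with its front edge near crop x 160, next to the stop at x 150. I'll advance slowly, watching the force.

move_arm(
  plan=[0.015,0.058,0,0,0,0,0.03,0.116,0,0,0,0,0.045,0.174,0,0,0,0,0.06,0.233,0,0,0,0,0.06,0.233,0,0,0,0],
)

```text
time_s: 6.18
eef_pos: [0.5234, 0.0006, 0.0927]
eef_rot: [-0.0, 0.992, -0.125, -0.0]
wrist_force: [-0.8, -1.8, -8.3]
opening: 0.127
grasp_force: 58.8
```

move_arm(
  plan=[0.012,0.048,0,0,0,0,0.025,0.097,0,0,0,0,0.025,0.097,0,0,0,0],
)

```text
time_s: 6.55
eef_pos: [0.5247, 0.0055, 0.0927]
eef_rot: [-0.0, 0.992, -0.125, -0.0]
wrist_force: [-2.1, -2.5, -7.9]
opening: 0.125
grasp_force: 58.8
```

```bash
cat > s.py <<'E'
from h import *
o=ctrl.get_obs();F=o["wrist_force"];print(o["eef_pos"],st(o["eef_pos"]),"fy",F[:2]@ey,"fx",F[:2]@ex,"fz",F[2],o["torque"],o["time_s"])
E
python3 s.py; python3 - <<'E'
from h import *
c=snap("top");print(); cv2.imwrite("pics/t3.png",cv2.resize(c["pixels"][190:270,190:270,::-1],None,fx=7,fy=7,interpolation=cv2.INTER_CUBIC))
E
```

```text
[0.52468912 0.00547121 0.09267895] [[ -0.77879226 -10.34216928]] fy -2.9387292719653644 fx -1.4500985988263018 fz -7.860383833364388 [-0.45325854  0.31050322  0.01229447] 6.55
```

View pics/t3.png

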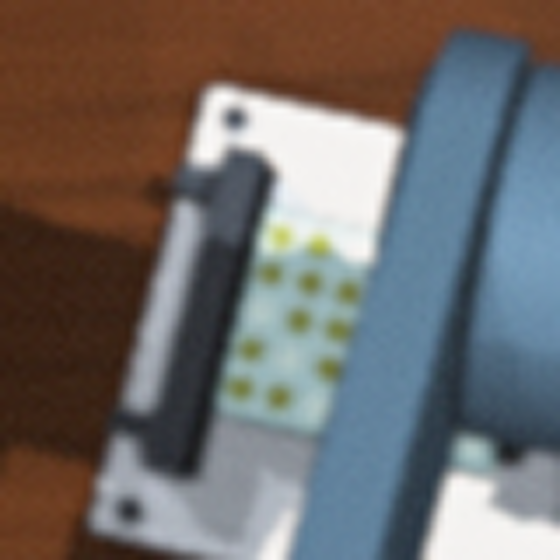

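The block now reaches almost to the stop, whose edge runs from about (265,170) to (205,460). I'll keep advancing by force.

move_arm(
  plan=[0.007,0.029,0,0,0,0,0.015,0.058,0,0,0,0,0.015,0.058,0,0,0,0,0.015,0.058,0,0,0,0],
)

```text
time_s: 7.1
eef_pos: [0.5254, 0.0082, 0.0927]
eef_rot: [-0.0, 0.992, -0.125, -0.0]
wrist_force: [-3.4, -1.4, -8.7]
opening: 0.129
grasp_force: 58.8
```

```bash
python3 s.py
```

```text
[0.52542862 0.00823947 0.09267791] [[-0.74646316 -7.47702628]] fy -2.244415508834443 fx -2.9458584101011085 fz -8.731606593626465 [-0.43451883  0.49683347  0.04309072] 7.1
```

move_arm(
  plan=[0.007,0.029,0,0,0,0,0.015,0.058,0,0,0,0,0.015,0.058,0,0,0,0,0.015,0.058,0,0,0,0],
)

```text
time_s: 7.6
eef_pos: [0.5262, 0.0111, 0.0927]
eef_rot: [-0.0, 0.992, -0.125, -0.0]
wrist_force: [-3.9, -2.8, -8.6]
opening: 0.129
grasp_force: 58.8
```

```bash
python3 s.py
```

```text
[0.52616972 0.01108404 0.09268151] [[-0.73143699 -4.53753142]] fy -3.640723469043652 fx -3.1109441380264737 fz -8.619144819977004 [-0.38654161  0.61522712  0.06747525] 7.6
```

move_arm(
  plan=[0.007,0.029,0,0,0,0,0.015,0.058,0,0,0,0,0.015,0.058,0,0,0,0,0.015,0.058,0,0,0,0],
)

```text
time_s: 8.1
eef_pos: [0.5269, 0.0137, 0.0927]
eef_rot: [0.0, 0.992, -0.125, -0.0]
wrist_force: [-5.1, -4.5, -9.3]
opening: 0.128
grasp_force: 58.8
```

```bash
python3 s.py
```

```text
[0.52685231 0.01370964 0.09265607] [[-0.71899386 -1.8246851 ]] fy -5.633486542450716 fx -3.846054466366331 fz -9.283292893194341 [-0.59313262  0.64389256  0.02197914] 8.1
```

move_arm(
  plan=[0,0,-0.04,0,0,0,0,0,-0.07,0,0,0,0,0,-0.09,0,0,0,0,0,-0.09,0,0,0],
)

```text
time_s: 8.6
eef_pos: [0.5269, 0.0137, 0.0892]
eef_rot: [0.0, 0.992, -0.125, -0.0]
wrist_force: [-9.1, -3.2, 0.9]
opening: 0.125
grasp_force: 60.3
```

```bash
python3 s.py
```

```text
[0.52685884 0.01372916 0.08917141] [[-0.71748762 -1.80415847]] fy -5.357395003979362 fx -7.989718504623641 fz 0.9052092764831134 [-0.59619736  1.29909642  0.06384706] 8.6
```

move_arm(
  plan=[0.006,0.023,0,0,0,0,0.006,0.023,0,0,0,0,0.006,0.023,0,0,0,0],
)

```text
time_s: 8.98
eef_pos: [0.5271, 0.0147, 0.0884]
eef_rot: [0.0, 0.992, -0.125, -0.0]
wrist_force: [-4.5, -4.8, -7.7]
opening: 0.127
grasp_force: 59.0
```

```bash
python3 s.py
```

```text
[0.52709355 0.01472064 0.08844152] [[-0.73512157 -0.78543207]] fy -5.76291961720734 fx -3.191582601059109 fz -7.702183365416572 [-0.76507204  0.76783953  0.0788077 ] 8.975
```

move_arm(
  plan=[0.004,0.016,0,0,0,0,0.004,0.016,-0.04,0,0,0,0.004,0.016,-0.08,0,0,0,0.004,0.016,-0.12,0,0,0,0.004,0.016,-0.13,0,0,0,0.004,0.016,-0.13,0,0,0],
)

```text
time_s: 9.72
eef_pos: [0.5273, 0.0154, 0.0818]
eef_rot: [0.0, 0.992, -0.125, -0.0]
wrist_force: [-5.6, -5.3, -6.9]
opening: 0.126
grasp_force: 59.0
```

```bash
python3 s.py
```

```text
[0.52727069 0.01536984 0.08177056] [[-0.72394348 -0.11258905]] fy -6.514795382244651 fx -4.068770710841587 fz -6.902449281332623 [-0.83105043  0.7882284   0.07965769] 9.725
```

The pawl is in the notch (bar at about 100 mm). Now I'll release the bar and retreat.

move_arm(
  plan=[0,0,0,0,0,0,0,0,0,0,0,0,0,0,0,0,0,0,0,0,0,0,0,0,0,0,0,0,0,0,0,0,0.4,0,0,0,0,0,1.2,0,0,0,0,0,2.0,0,0,0,0,0,2.4,0,0,0,0,0,2.4,0,0,0],
  grip=60,
)

```text
time_s: 10.98
eef_pos: [0.5288, 0.0156, 0.2036]
eef_rot: [0.0, 0.992, -0.125, 0.002]
wrist_force: [0.4, 0.2, -0.3]
opening: 0.703
grasp_force: 0.0
```

```bash
python3 s.py; python3 - <<'E'
from h import *
c=snap("wrist","pics/w9.png")
print(proj(c,[[*wo(x,y),.107] for x,y in((-40,0),(40,0))]),proj(c,[*wo(0,50),.05]))
E
```

```text
[0.52884319 0.01560835 0.20358053] [[0.74081113 0.50718936]] fy 0.2896393727132248 fx 0.3259150195451429 fz -0.3361267439584733 [-0.03252946  0.00478008  0.05176733] 10.975
[[277.30110997 254.36738831]
 [277.23803122 162.24292424]] [[228.02287067 194.24716432]]
```

View pics/w9.png

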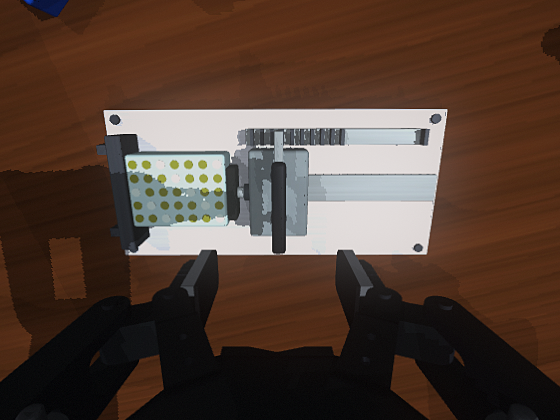

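The block sits square against the stop (columns 125–229), the pad at columns 227–239 presses on it, and the bar at column 278 is where the notch was found. Next, a numeric check of the bar height and pad compression.

```bash
python3 - <<'E'
from h import *
c=snap("wrist")
q=lambda l,z:st(ray(c,l,z)).round(1)
print("bar",q([[279,162],[279,254],[272,200],[287,200]],.107),"if raised",q([[279,162],[279,254]],.115))
print("block",q([[126,153],[229,152],[229,225],[135,226]],.05))
print("pad front/back",q([[228,165],[239,165]],.049)); print("plate",q([[104,109],[447,109],[428,255],[127,254]],.012))
E
```

```text
bar [[ 39.1  -1.5]
 [-40.2  -1.6]
 [  8.1   4.2]
 [  8.   -8.1]] if raised [[ 40.2  -1.4]
 [-36.5  -1.5]]
block [[ 40.5 147.4]
 [ 41.2  46.7]
 [-34.   50.1]
 [-35.1 148.7]]
pad front/back [[28.4 48.4]
 [28.4 37.6]]
plate [[  82.9  183.6]
 [  82.4 -180.1]
 [ -86.6 -183.5]
 [ -85.   182.6]]
```

```bash
python3 -c "
from bench import ctrl
print(ctrl.hand_in())"
```

```text
the job is handed in; nothing more can be done
None
```

I handed the job in with the pawl down in a notch, the pad pressed in about 10 mm, the block against the stop and square to it as far as the images show, and the lamp, bottle and marker untouched; no verdict came back.

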